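# Stack the third dry cell in the drawer and shut it

## Robot

A 6-joint arm with a two-finger parallel gripper is mounted at the origin on the work surface; the furniture and walls round the work are solid. World frame = base frame: x ahead of the robot, y to its left, z up, the work surface at z = 0. Lengths are in m, angles in rad, forces in N, time in s.
With the tool pointing down it reaches from about 0.35 to 0.975 m from the base axis. Payload 4.9 kg.
Tool frame: the origin (TCP) lies midway between the tips of the shut fingers; the grasp point (between the pads) lies 19 mm behind it (ctrl.hold_point_z is the distance from the TCP to the grasp point, in m); z points along the fingers, y is the line along which they close (so a half turn about z gives the same grasp; the last joint's range is limited). The gripper opens to 85 mm and grips with 20 to 120 N. Pads are 22 mm wide; open, the fingers measure 114 mm over their backs; the gripper's body (76 mm by 85 mm) begins 54 mm behind the grasp point. The pads swing forward as they close: fully open they stand 13 mm farther back than shut.
Start: joints at [1.029, 0.053, 1.613, -0, 1.476, -0.119], TCP at [0.256, 0.57, 0.231] pointing down, gripper open.
Joint ranges: [-3.01, 3.01], [-1.01, 2.22], [0.06, 2.58], [-1.02, 4.17], [0.09, 2.62], [-3.14, 3.14]. Speed limits (rad/s): [2.57, 2.57, 3.14, 3.14, 3.14, 3.14].

## Interface

Orientations are given as a rotation vector (axis times angle).
In Python, from station import status, viewer, finish_job, ctrl gives the robot as it stands.
- The arm moves only by the shell command python3 -m jog 'ROWS' [FORCE]. ROWS is JSON, a list of rows, each a list of 7 numbers: the turn, a rotation vector about the tool's x, y, z each as a share of 5 degrees, from -1 to 1, then the shift along the tool's x, y, z each as a share of 30 mm, from -1 to 1, then the opening, from -1 (shut) to 1 (fully open). A call has 1 to 5 rows; each row shifts and turns the commanded pose from where the row before left it, along the tool's axes as they then stand; what a row does not reach is not made up. A row lasts 1/8 s, in which the tool goes at most 62.5 mm and 10.7 degrees, less where a joint would pass 70% of its speed; a pose out of reach is approached as far as the arm can. A call with a number of a shift or a turn outside -1 to 1 is refused whole. A call with a gripper value outside its range is refused whole. The fingers move at their own pace and stop on an object; FORCE is the grip in N (left out, the last holds). Time passes only in rows, so rows that do not move let the fingers close. It gives the time, the measured TCP pose, the force, the opening and the grip force at its end, in the units of the state.
- status.get_obs(): the state, without advancing time (a new reading comes with each control period).
- viewer.get_image(name): name is "side" or "top" or "wrist"; returns a dict with "img" (400x640x3 uint8, red, green, blue), "fovy" (degrees; the focal length in pixels is half the picture's height over the tangent of half this angle, whatever the lens; pixels are square), "cx", "cy" (the principal point, pixels), "rvec" (rotation vector, rad) and "tvec" (3), from world to camera coordinates, as OpenCV has them. Camera axes: x right, y down, z forward; pixel columns grow to the right and rows downward; lengths in m; the calibration is good to about 2 mm. A picture is of the moment at which its call begins. There is no depth.
- finish_job(): hands the job in; it is judged then, once.
The state is a dict: "t": time; "q": joint angles; "dq": joint speeds; "effort": joint torques, N m; "tool_pos": TCP position; "tool_rot": TCP orientation; "contact_force": force on the tool from outside, world axes, zero at the start; "wrist_torque": the same for the moment, N m; "opening": finger opening in m; "grip_force": force on a finger pad.
Only numpy, scipy, OpenCV 4.12 (cv2) and the standard library are available. Lean on these libraries where they do the work, as an engineer would, in place of code of your own. Each camera call takes 0.05 s, during which the arm holds its last target. There are 200 camera calls.

## Task

Put the loose D-size dry cell away: lay it in the open drawer on top of the two cells there, lengthwise in the groove between them so that the three make a small pyramid. Let go, then gently push the drawer fully home without upsetting the pyramid, and leave the jar, the tape roll and the thread spool where they stand.

Things in the scene. Friction and masses are not known exactly. Their poses are not given: they have to be found in the camera images.
- cell_c: The loose D-size dry cell lying on the bench: a cylinder 34 mm in diameter and 60 mm long (140 g), black sleeve with a brass band at one end and steel end faces. Origin at the middle of its axis, 17 mm above what it lies on; the body x axis runs along the cylinder (either end may point either way).
- cell_a: An identical dry cell (34 mm x 60 mm) lying in the drawer, lengthwise along the drawer's travel, on the drawer's -y side, which is the side nearer the robot. Origin at the middle of its axis, 17 mm above the drawer floor; body x along the cylinder.
- cell_b: An identical dry cell (34 mm x 60 mm) lying in the drawer beside cell_a, on the drawer's +y side. Origin at the middle of its axis, 17 mm above the drawer floor; body x along the cylinder. A cell resting in the groove between the two has its axis about 29 mm above theirs.
- unit: Small wooden bench-top unit with one drawer, fixed: 108 mm wide (y), 104 mm high. x points from the drawer front to the back; the drawer opens along -x, roughly to the left (world +y, within 10 degrees). Origin on the bench at mid-width, in front of the carcass, below the middle of the open drawer's front compartment: the carcass reaches from 66 to 226 mm along +x.
- drawer_box (a joint): How far the drawer is open along the unit's -x: 0 = fully home (front flush with the carcass), stop at 0.115 m. It starts about 0.1 m open. Slides with about 1.5 N of friction.
- compartment (a point): Centre of the inner floor of the drawer's front compartment, 16 mm above the bench, axes as the unit's: x along the travel, towards the back. The compartment is 68 mm long (x) and 74 mm wide (y) inside; its side and rear walls are 26 mm high and 6 mm thick. Behind it lies an empty second compartment.
- drawer_front (a point): Point on the outer face of the drawer's front board, mid-width, 76 mm above the bench. The board is 10 mm thick, 106 mm wide and reaches from 3 to 101 mm above the bench; push it here along the unit's +x. A steel lip pull 56 mm wide sticks out 15 mm from the same face, 50 to 64 mm above the bench.
- jar: Bystander: specimen jar with a yellow lid, 51 mm in diameter and 59 mm high, standing on the left part of the bench. Origin at the centre of its underside.
- tape: Bystander: roll of masking tape lying flat, 109 mm in diameter and 24 mm high. Origin at the centre of its underside.
- spool: Bystander: small spool of blue thread, standing, spool 26 mm in diameter and 32 mm high. Origin on the bench, some 14 mm beside the spool's axis.
Things that resemble listed ones, but are neither listed nor needed, are in the scene too. Leave any blue look-alike of the cell_c alone.

How it is judged:
On the way:
1. the third cell rests in the groove on the two others and is let go, with the drawer still open (value of joint drawer_box above 0.05 m and z of cell_c in the frame of compartment between 0.041 and 0.0495 m and angle between the x axis of cell_c and the x axis of unit, either way round below 0.35 rad and contact force between cell_c and cell_a above 0.1 N and contact force between cell_c and cell_b above 0.1 N and contact force between cell_c and the fingers below 0.05 N), for 0.2 s.
At the end, for the whole second after the job is handed in: The drawer is fully home (within 5 mm); the two lower cells lie on its floor (axes less than 21 mm above it) and the third rests on both of them, its axis 41 to 49.5 mm above the drawer floor and within 0.35 rad of the drawer's travel, at rest (value of joint drawer_box below 0.005 m and z of cell_c in the frame of compartment between 0.041 and 0.0495 m and z of each of cell_a, cell_b in the frame of compartment below 0.021 m and angle between the x axis of cell_c and the x axis of unit, either way round below 0.35 rad and contact force between cell_c and cell_a above 0.1 N and contact force between cell_c and cell_b above 0.1 N and linear speed of cell_c below 0.02 m/s); the robot touches nothing.
It fails at once if the drawer is slammed (faster than 0.4 m/s inwards) (velocity of joint drawer_box below -0.4 m/s).
It fails at once if a bystander (jar, tape roll or spool) is moved more than 30 mm (distance of any of jar, tape, spool from where it was at the start of the episode above 0.03 m).
It also fails if it takes over 61 s, if anything falls off the work surface, if the arm or the gripper's body presses on something with over 40 N, if the wrist force passes 120 N, or if a joint passes its speed limit or range.

## Working session

There is one attempt and no reset: what is moved stays moved. The work goes in short steps, Python scripts to look and compute and a shell command to move; the robot and the scene stay as the last step left them, time stands still between calls to the robot, and variables do not carry over. Pictures are saved under pics/ and viewed, at most 10 in all, crops included, and the job is handed in when it is done.

```bash
ls; mkdir -p pics
cat > h.py <<'E'
import numpy as np, cv2
from station import status, viewer
def cam(n):
    d=viewer.get_image(n); h=d['img'].shape[0]
    f=h/2/np.tan(np.radians(d['fovy'])/2)
    d['K']=np.array([[f,0,d['cx']],[0,f,d['cy']],[0,0,1]]); d['R']=cv2.Rodrigues(np.array(d['rvec'],float))[0]; d['t']=np.array(d['tvec'],float)
    return d
def ray(d,uv):
    v=d['R'].T@np.linalg.inv(d['K'])@np.array([uv[0],uv[1],1.]); return -d['R'].T@d['t'],v/np.linalg.norm(v)
def onz(d,uv,z):
    o,v=ray(d,uv); return o+v*(z-o[2])/v[2]
def proj(d,p):
    c=d['R']@np.array(p,float)+d['t']; c=d['K']@c; return c[:2]/c[2]
def tri(d1,a,d2,b):
    o,v=ray(d1,a);p,w=ray(d2,b); s=np.linalg.lstsq(np.c_[v,-w],p-o,rcond=None)[0]
    A=o+s[0]*v;B=p+s[1]*w; return (A+B)/2,np.linalg.norm(A-B)
def save(d,n): cv2.imwrite('pics/'+n,d['img'][:,:,::-1])
E
python3 - <<'E'
from h import *
import pickle
D={n:cam(n) for n in('side','top','wrist')}
pickle.dump(D,open('d0.pkl','wb'))
for n in D: save(D[n],n+'0.png'); print(n,-D[n]['R'].T@D[n]['t'],D[n]['K'][0,0])
cv2.imwrite('pics/all.png',np.vstack([np.hstack([cv2.resize(D[n]['img'],(400,250)) for n in('side','top')])]) )
o=status.get_obs();print({k:np.round(o[k],3) for k in o})
E
```

```text
pics
side [ 0.34459863 -1.01490787  0.82240588] 460.76556491516465
top [0.2837795  0.06468035 1.30156453] 441.9077276876368
wrist [0.18188045 0.60253378 0.37357215] 356.8761075649536
{'t': np.float64(0.15), 'q': array([ 1.029,  0.053,  1.614, -0.   ,  1.476, -0.119]), 'dq': array([-0.001, -0.001, -0.005, -0.001, -0.   , -0.001]), 'effort': array([ 0.0000e+00, -3.9424e+01, -3.7072e+01, -0.0000e+00,  5.0000e-03,
       -0.0000e+00]), 'tool_pos': array([0.256, 0.57 , 0.23 ]), 'tool_rot': array([-6.590e-01, -3.071e+00,  2.000e-03]), 'contact_force': array([-0.665,  0.09 ,  0.022]), 'wrist_torque': array([ 0.046,  0.015, -0.02 ]), 'grip_force': np.float64(0.0), 'opening': np.float64(0.086)}
```

View pics/top0.png

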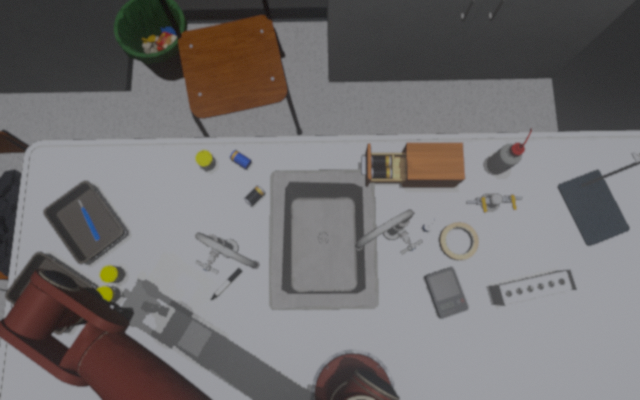

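View pics/side0.png

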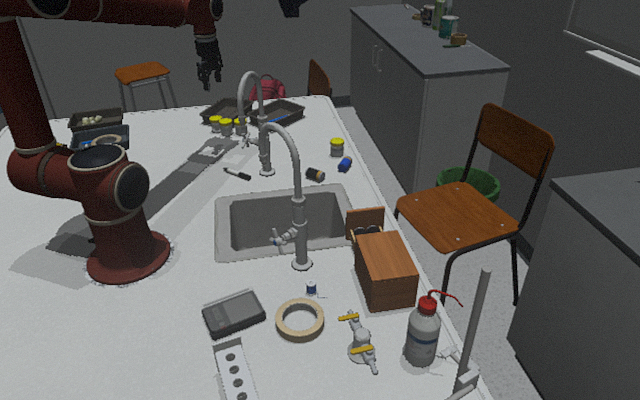

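Cell candidates are the black cell with a brass band (top 255,196; side 315,174), the blue look-alike (top 241,159; side 345,164), the black pen (top 227,285) and the two cells in the drawer (top ~380,167). I choose the black one at (255,196) and check it in a close crop.

Run:
```python
from h import *
import pickle
D=pickle.load(open('d0.pkl','rb'))
t=D['top']['img'];s=D['side']['img']
a=cv2.resize(t[140:225,185:285],(400,340),interpolation=2); b=cv2.resize(t[130:215,350:450],(400,340),interpolation=2)
c=cv2.resize(s[150:200,290:365],(400,260),interpolation=2); d=cv2.resize(s[195:255,330:420],(400,260),interpolation=2)
cv2.imwrite('pics/crop1.png',np.vstack([np.hstack([a,b]),np.hstack([c,d])])[:,:,::-1])
T=D['top'];S=D['side']
print('faucet spout ends',tri(T,(410,214),S,(298,225)),tri(T,(385,235),S,(280,125)))
for n,uv in dict(cell=(255,196),blue=(241,159),jar=(204,158),front=(368,165),carc=(434,165)).items(): print(n,onz(T,uv,.017))
```

```text
faucet spout ends (array([ 0.45836388, -0.15296451,  0.15231645]), np.float64(0.029273849112657437)) (array([ 0.41032186, -0.05815959,  0.36622612]), np.float64(0.03313741143635231))
cell [0.55686182 0.27838756 0.017     ]
blue [0.67209191 0.32280739 0.017     ]
jar [0.67717518 0.43540019 0.017     ]
front [ 0.64675425 -0.06067035  0.017     ]
carc [ 0.64339967 -0.25856625  0.017     ]
```

View pics/crop1.png

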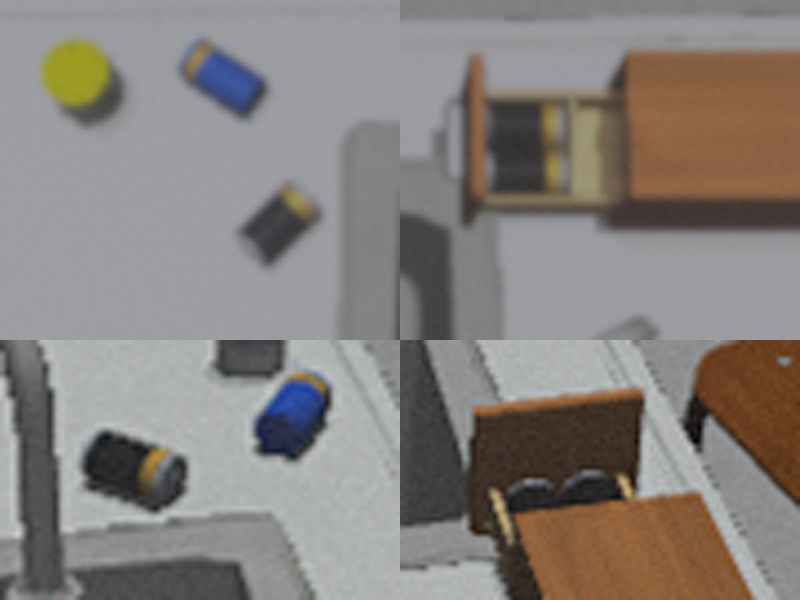

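Crop confirms the choice: the black cell with the brass band is at top pixel (255,196), and its axis runs up-right in the picture. The drawer cells lie along the picture's horizontal at about (380,172) and (380,182) crop-mapped. The right faucet near the drawer could foul the forearm, so I measure it, the cell and the unit next.

Run:
```python
from h import *
import pickle
D=pickle.load(open('d0.pkl','rb'));T=D['top'];S=D['side']
b=onz(S,(302,266),0);print('faucet base',b,proj(T,b))
for z in(.2,.25,.3,.35): print(z,proj(T,[b[0],b[1],z]).round(),proj(S,[b[0],b[1],z]).round())
for e in((412,214),(362,245)):
  for z in(.2,.25,.3,.35): print(e,z,onz(T,e,z).round(3),proj(S,onz(T,e,z)).round())
# dark-cell mask
for n,(x0,x1,y0,y1) in dict(top=(235,275,180,212),side=(300,330,162,186)).items():
  im=D[n]['img'][y0:y1,x0:x1].astype(int);g=im.max(2);h=cv2.cvtColor(D[n]['img'][y0:y1,x0:x1],cv2.COLOR_RGB2HSV)
  m=((g<75)|((h[...,1]>90)&(h[...,0]<35))).astype(np.uint8)
  c=max(cv2.findContours(m,0,1)[0],key=cv2.contourArea);print(n,cv2.minAreaRect(c+np.array([x0,y0])),np.median(g))
# unit: orange carcass top mask
h=cv2.cvtColor(T['img'],cv2.COLOR_RGB2HSV);m=((h[...,0]<14)&(h[...,1]>120)&(h[...,2]>90)).astype(np.uint8);m[:,:390]=0;m[:130]=0;m[200:]=0
c=max(cv2.findContours(m,0,1)[0],key=cv2.contourArea);r=cv2.boxPoints(cv2.minAreaRect(c));print(cv2.contourArea(c))
for p in r: print(p,onz(T,p,.104).round(4))
```

```text
faucet base [ 0.45043522 -0.13404217  0.        ] [394.55827531 230.21789161]
0.2 [406. 220.] [299. 203.]
0.25 [410. 217.] [298. 185.]
0.3 [414. 213.] [297. 166.]
0.35 [418. 209.] [295. 146.]
(412, 214) 0.2 [ 0.465 -0.149  0.2  ] [306. 206.]
(412, 214) 0.25 [ 0.457 -0.14   0.25 ] [301. 186.]
(412, 214) 0.3 [ 0.449 -0.13   0.3  ] [296. 165.]
(412, 214) 0.35 [ 0.441 -0.12   0.35 ] [290. 144.]
(362, 245) 0.2 [ 0.389 -0.021  0.2  ] [268. 181.]
(362, 245) 0.25 [ 0.384 -0.017  0.25 ] [264. 163.]
(362, 245) 0.3 [ 0.379 -0.013  0.3  ] [260. 145.]
(362, 245) 0.35 [ 0.375 -0.009  0.35 ] [256. 125.]
top ((254.62066650390625, 195.44827270507812), (9.301094055175781, 15.280369758605957), 48.36646270751953) 160.0
side ((314.7043762207031, 174.9379425048828), (18.368688583374023, 11.02121353149414), 19.98310661315918) 175.0
1822.5
[407. 144.] [ 0.6819 -0.1644  0.104 ]
[462. 144.] [ 0.6791 -0.3193  0.104 ]
[462. 178.] [ 0.5803 -0.3119  0.104 ]
[407. 178.] [ 0.5828 -0.1594  0.104 ]
```

```bash
cat >> h.py <<'E'
from scipy.spatial.transform import Rotation as Rn
def plan(p,ang=None):
    "tool-axes shift (units of 30 mm) to world point p; ang: wanted closing-axis angle deg (mod 180) -> turn rotvec units of 5 deg for tool down"
    o=status.get_obs();R=Rn.from_rotvec(o['tool_rot']).as_matrix()
    print('t',o['t'],'tcp',np.round(o['tool_pos'],4),'close ang',round(np.degrees(np.arctan2(R[1,1],R[0,1])),2),'z',R[:,2].round(3),'open',o['opening'],'F',np.round(o['contact_force'],1),'grip',o['grip_force'])
    print('q',np.round(o['q'],3))
    print('shift',(R.T@(np.array(p)-o['tool_pos'])/.03).round(2))
    if ang is not None:
        out=[]
        for a in(ang,ang+180):
            a=np.radians(a);y=np.array([np.cos(a),np.sin(a),0]);z=np.array([0,0,-1.]);W=np.c_[np.cross(y,z),y,z]
            out.append(Rn.from_matrix(R.T@W).as_rotvec(degrees=True)/5)
        print('turn',min(out,key=np.linalg.norm).round(2))
E
python3 -m jog '[[0,0,0.7,-1,0,0,1],[0,0,0.7,-1,0,0,1],[0,0,0.7,-1,0,0,1],[0,0,0.7,-1,0,0,1],[0,0,0.7,-1,0,0,1]]'
python3 - <<'E'
from h import *
import pickle
plan((.557,.278,.23),48)
D=pickle.load(open('d0.pkl','rb'));T=D['top'];S=D['side']
print(tri(T,(254.6,195.4),S,(314.7,174.9)))
b=onz(S,(266,177),0);print('faucetL base',b,proj(T,b),[proj(S,[b[0],b[1],z]).round() for z in (.3,.35,.4)])
for e in((198,235),(256,265)):
  for z in(.25,.3,.35): print(e,z,onz(T,e,z).round(3),proj(S,onz(T,e,z)).round())
E
```

```text
t: 0.78
tool_pos: [0.3849, 0.4917, 0.2308]
tool_rot: [-1.122, -2.934, 0.001]
contact_force: [-1.3, 0.3, 0.2]
opening: 0.0855
grip_force: 0.0
t 0.775 tcp [0.3849 0.4917 0.2308] close ang 48.16 z [-0.001 -0.001 -1.   ] open 0.08547090658678283 F [-1.3  0.3  0.2] grip 0.0
q [ 0.788  0.052  1.614 -0.     1.476 -0.053]
shift [-9.03 -1.48  0.03]
turn [-0.01 -0.    0.03]
(array([0.55957351, 0.28030093, 0.01288033]), np.float64(2.9391630375170198e-05))
faucetL base [0.39930892 0.32361873 0.        ] [239.70394589 249.78278684] [array([258.,  93.]), array([256.,  77.]), array([254.,  60.])]
(198, 235) 0.25 [0.414 0.375 0.25 ] [263. 101.]
(198, 235) 0.3 [0.408 0.36  0.3  ] [259.  88.]
(198, 235) 0.35 [0.402 0.345 0.35 ] [256.  74.]
(256, 265) 0.25 [0.341 0.234 0.25 ] [242. 122.]
(256, 265) 0.3 [0.338 0.226 0.3  ] [239. 107.]
(256, 265) 0.35 [0.335 0.218 0.35 ] [236.  92.]
```

```bash
cat > q.py <<'E'
from h import *
import json
o=status.get_obs();open('log.jsonl','a').write(json.dumps([list(map(float,o['q'])),list(map(float,o['tool_pos'])),list(map(float,o['tool_rot']))])+'\n')
E
python3 q.py
python3 -m jog '[[1,0,0,0,0,-1,1],[1,0,0,0,0,-1,1],[0,0,0,0,0,-1,1],[0,0,0,0,0,0,1]]'; python3 q.py
python3 -m jog '[[-1,0,0,0,0.5,-1,1],[-1,0,0,0,0.5,-1,1],[0,0,0,0,0,0,1]]'; python3 q.py
python3 -m jog '[[0,0,0,-0.5,0.6,-0.5,1],[0,0,0,-0.5,0.6,0,1],[0,0,0,-1,0,0,1],[0,0,0,0,0,0,1]]'; python3 q.py
python3 - <<'E'
from h import *
import json
from scipy.optimize import least_squares
L=[json.loads(l) for l in open('log.jsonl')]
L.append([[1.029,.053,1.6135,0,1.476,-.119],[.256,.57,.2305],[-.659,-3.071,.002]])
A=[];b=[]
for q,p,r in L:
    a,c,e=q[1],q[1]+q[2],q[1]+q[2]+q[4]
    # r: a1 + L2 sin + L3 sin(c) + o3 cos(c)+Lt sin(e)
    A.append([1,0,np.sin(a),np.sin(c),np.sin(e)]);b.append(np.hypot(*p[:2]))
    A.append([0,1,np.cos(a),np.cos(c),np.cos(e)]);b.append(p[2])
    print(np.round(q,3),np.round(p,4),np.arctan2(p[1],p[0])-q[0])
s=np.linalg.lstsq(np.array(A),np.array(b),rcond=None);print('a1,d1,L2,L3,Lt',s[0].round(3),'res',(np.array(A)@s[0]-b).round(4),s[3])
plan((.557,.278,.23),48)
E
```

```text
t: 1.27
tool_pos: [0.3904, 0.4992, 0.3233]
tool_rot: [-1.094, -2.87, 0.244]
contact_force: [-0.6, -0.5, -0.8]
opening: 0.0854
grip_force: 0.0
t: 1.65
tool_pos: [0.4143, 0.5263, 0.378]
tool_rot: [1.118, 2.935, 0.004]
contact_force: [0.6, -0.4, -0.3]
opening: 0.0852
grip_force: 0.0
t: 2.15
tool_pos: [0.4838, 0.5116, 0.3873]
tool_rot: [-1.121, -2.932, 0.009]
contact_force: [-0.3, -0.8, -0.0]
opening: 0.0851
grip_force: 0.0
[ 0.788  0.052  1.614 -0.     1.476 -0.053] [0.3849 0.4917 0.2308] 0.11909822436353035
[ 0.794  0.147  1.367 -0.009  1.797 -0.05 ] [0.3904 0.4992 0.3233] 0.11357128955142803
[ 0.793  0.112  1.31   0.     1.717 -0.05 ] [0.4143 0.5263 0.378 ] 0.11100267122597207
[ 0.708  0.2    1.197 -0.     1.75  -0.132] [0.4838 0.5116 0.3873] 0.10544770663609226
[ 1.029  0.053  1.614  0.     1.476 -0.119] [0.256  0.57   0.2305] 0.11967211448456672
a1,d1,L2,L3,Lt [-0.023 -0.001  0.607  0.622  0.315] res [ 0.0029 -0.0003 -0.0003  0.0006 -0.0094  0.0011  0.0039 -0.0014  0.0029
 -0.    ] [3.88351378 3.14053288 0.18501984 0.11626465 0.08731628]
t 2.15 tcp [0.4838 0.5116 0.3873] close ang 48.14 z [-0.005 -0.004 -1.   ] open 0.08507151275328366 F [-0.3 -0.8 -0. ] grip 0.0
q [ 0.708  0.2    1.197 -0.     1.75  -0.132]
shift [-7.02 -4.14  5.27]
turn [-0.07 -0.01  0.03]
```

Run:
```python
from h import *
import json
L=[json.loads(l) for l in open('log.jsonl')]
L.append([[1.029,.053,1.6135,0,1.476,-.119],[.256,.57,.2305],0])
A=[];b=[]
for q,p,r in L:
    a,c,e=q[1],q[1]+q[2],q[1]+q[2]+q[4]
    x=np.cos(q[0])*p[0]+np.sin(q[0])*p[1];y=-np.sin(q[0])*p[0]+np.cos(q[0])*p[1]
    A.append([1,0,np.sin(a),np.sin(c),np.cos(c),np.sin(e)]);b.append(x)
    A.append([0,1,np.cos(a),np.cos(c),-np.sin(c),np.cos(e)]);b.append(p[2])
    print(y)
s=np.linalg.lstsq(np.array(A),np.array(b),rcond=1e-3);print('a1,d1,L2,L3,o3,Lt',s[0].round(3),'res',(np.array(A)@s[0]-b).round(4),s[3])
A=np.array(A)
A=np.delete(A,[0,4],1);s=np.linalg.lstsq(A,b,rcond=None);print(s[0],(A@s[0]-b).round(4),s[3])
```

```text
0.07419332267766576
0.07182252840890935
0.07420213845342488
0.07410825822576705
0.07459861735623577
a1,d1,L2,L3,o3,Lt [-0.001  0.238  0.427  0.61   0.095  0.28 ] res [ 0.     -0.0001 -0.     -0.     -0.      0.      0.      0.     -0.
  0.0001] [4.46019128 3.159388   0.27769382 0.18306302 0.11522123 0.03254684]
[0.01208991 0.59127214 0.59629767 0.31178412] [ 0.0042  0.003  -0.0003  0.0001 -0.0091 -0.0017  0.0026 -0.0047  0.0042
  0.0033] [3.87299436 2.23100345 0.11816652 0.09260117]
```

Run:
```python
from h import *
import pickle
D=pickle.load(open('d0.pkl','rb'));s=D['side']['img'];t=D['top']['img']
c=cam('side');save(c,'side1.png')
a=cv2.resize(s[100:280,215:335],(400,600),interpolation=2)
b=cv2.resize(c['img'][0:120,0:260],(400,185),interpolation=2)
e=cv2.resize(t[195:265,340:440],(400,280),interpolation=2)
cv2.imwrite('pics/f.png',np.hstack([a,np.vstack([b,e,np.zeros((135,400,3),np.uint8)])])[:,:,::-1])
```

```text
(no output)
```

View pics/f.png

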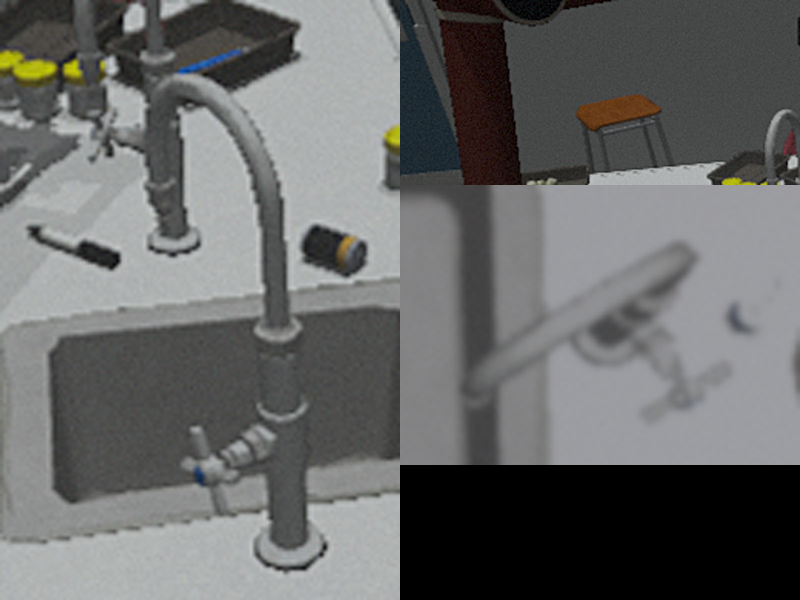

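Run:
```python
from h import *
import pickle
D=pickle.load(open('d0.pkl','rb'));T=D['top'];S=D['side']
b=onz(S,(302,263.5),0);print(b)
for zt in(.25,.3):
  e=onz(T,(359.5,245.5),zt);n=np.cross(e-b,[0,0,1]);n/=np.linalg.norm(n)
  n[2]=0
  print('tip',e.round(3))
  for uv in((296,163),(294,150),(290,138),(283,127),(277,123),(270.5,121.6),(265,124),(263,157)):
    o,v=ray(S,uv);p=o+v*((b-o)@n)/(v@n);print(uv,p.round(3),proj(T,p).round(1))
```

```text
[ 0.45191515 -0.12469116  0.        ]
tip [ 0.383 -0.011  0.25 ]
(296, 163) [ 0.451 -0.123  0.302] [409.1 213. ]
(294, 150) [ 0.448 -0.119  0.333] [409.9 211.7]
(290, 138) [ 0.442 -0.109  0.359] [407.5 212.6]
(283, 127) [ 0.43  -0.089  0.377] [400.  216.8]
(277, 123) [ 0.419 -0.071  0.38 ] [391.7 222. ]
(270.5, 121.6) [ 0.407 -0.05   0.375] [381.6 228.5]
(265, 124) [ 0.395 -0.03   0.361] [371.8 235. ]
(263, 157) [ 0.383 -0.011  0.264] [359.9 244.9]
tip [ 0.378 -0.008  0.3  ]
(296, 163) [ 0.451 -0.123  0.302] [409.1 213. ]
(294, 150) [ 0.448 -0.119  0.333] [410.  211.7]
(290, 138) [ 0.442 -0.109  0.359] [407.7 212.6]
(283, 127) [ 0.43  -0.09   0.378] [400.5 216.8]
(277, 123) [ 0.419 -0.073  0.38 ] [392.5 222. ]
(270.5, 121.6) [ 0.406 -0.052  0.376] [382.8 228.5]
(265, 124) [ 0.394 -0.033  0.362] [373.3 235. ]
(263, 157) [ 0.383 -0.015  0.266] [361.5 244.9]
```

```bash
cat > kin.py <<'E'
import numpy as np
d1,L2,L3,o3,Lt,LAT=.238,.427,.61,.095,.28,.074
def arm(W):
    "wrist centre (world) -> q1, forearm unit dir, elbow point"
    r=np.hypot(W[0],W[1]);xp=np.sqrt(r*r-LAT**2);q1=np.arctan2(W[1],W[0])-np.arctan2(LAT,xp)
    h=W[2]-d1;d=np.hypot(xp,h);L=np.hypot(L3,o3)
    g=np.arctan2(h,xp)+np.arccos((L2**2+d*d-L*L)/(2*L2*d))
    ex,ez=L2*np.cos(g),d1+L2*np.sin(g)
    s=np.arctan2(W[2]-ez,xp-ex)+np.arctan2(o3,L3)
    u=np.array([np.cos(s)*np.cos(q1),np.cos(s)*np.sin(q1),np.sin(s)])
    return q1,u,s
F=np.array([[.451,-.123,.302],[.448,-.119,.333],[.442,-.109,.359],[.43,-.09,.377],[.419,-.072,.38],[.406,-.052,.376],[.395,-.031,.361],[.384,-.013,.33],[.383,-.013,.265]])
G=np.array([[.40,.325,.30],[.393,.313,.35],[.38,.292,.375],[.37,.275,.38],[.36,.26,.375],[.345,.235,.35],[.338,.225,.27]])
def clear(W,F):
    q1,u,s=arm(W);d=F-W;return [round(float(np.linalg.norm(v-u*min(0,v@u))),3) for v in d]
E
python3 - <<'E'
from h import *; from kin import *
import pickle
D=pickle.load(open('d0.pkl','rb'));T=D['top'];im=T['img'].copy()
W=np.array([.256,.57,.511]);q1,u,s=arm(W);print(q1,s)
S=D['side']
for k in range(0,6): 
    print(k,proj(T,W-u*.1*k).round(),proj(S,W-u*.1*k).round())
P=[proj(T,W-u*.1*k) for k in range(6)]
for p in P: cv2.circle(im,tuple(int(v) for v in p),3,(0,255,0),-1)
cv2.imwrite('pics/arm.png',cv2.resize(im[240:400,0:240],(780,520))[:,:,::-1])
for name,dx,dy in(('vert',0,0),('out15',.27*.26,0),('left10',0,.049),('left15',0,.0725),('left20',0,.096),('out15left15',.07,.07)):
    z=np.sqrt(.28**2-dx*dx-dy*dy)
    print(name,clear(np.array([.645+dx,-.09+dy,.047+z]),F))
print('pick',clear(np.array([.557,.278,.285]),G))
E
```

```text
1.0299648650127446 -0.09662888347313497
0 [ 40. 309.] [200.   5.]
1 [ 83. 339.] [181.   9.]
2 [128. 371.] [160.  13.]
3 [176. 405.] [136.  18.]
4 [226. 441.] [109.  23.]
5 [280. 480.] [77. 29.]
vert [0.122, 0.101, 0.082, 0.063, 0.053, 0.052, 0.067, 0.102, 0.162]
out15 [0.139, 0.117, 0.097, 0.078, 0.068, 0.065, 0.077, 0.11, 0.171]
left10 [0.145, 0.127, 0.11, 0.091, 0.077, 0.068, 0.071, 0.097, 0.157]
left15 [0.157, 0.141, 0.125, 0.106, 0.091, 0.078, 0.076, 0.097, 0.155]
left20 [0.169, 0.155, 0.14, 0.12, 0.104, 0.09, 0.083, 0.099, 0.154]
out15left15 [0.169, 0.151, 0.134, 0.114, 0.099, 0.088, 0.087, 0.11, 0.168]
pick [0.108, 0.089, 0.073, 0.06, 0.05, 0.051, 0.118]
```

View pics/arm.png

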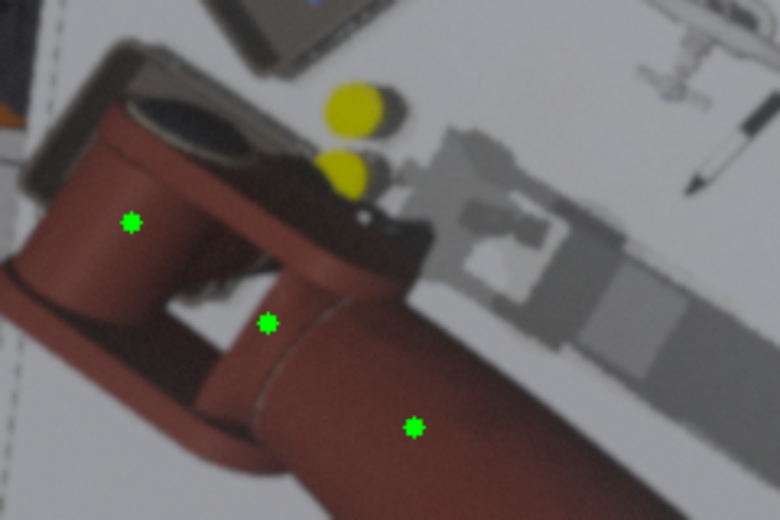

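Run:
```python
from kin import *
for th in(10,15,20,25):
  s,c=.28*np.sin(np.radians(th)),.28*np.cos(np.radians(th))
  print(th,'right',clear(np.array([.645,-.09-s,.047+c]),F),'left',min(clear(np.array([.645,-.09+s,.047+c]),F)))
  print('  pick lean(.74,-.67)',clear(np.array([.557+.74*s,.278-.67*s,.005+c]),G),'other',min(clear(np.array([.557-.74*s,.278+.67*s,.005+c]),G)))
  for tc in((.645,-.06),(.645,-.17)):
    print('  push',tc,[min(clear(np.array([tc[0]+a*s,tc[1]+b*s,.06+c]),F)) for a,b in((0,0),(0,1),(1,0),(.7,.7))])
```

```text
10 right [0.103, 0.078, 0.057, 0.041, 0.039, 0.049, 0.073, 0.11, 0.168] left 0.068
  pick lean(.74,-.67) [0.141, 0.121, 0.103, 0.09, 0.079, 0.075, 0.133] other 0.019
  push (0.645, -0.06) [0.065, 0.086, 0.077, 0.087]
  push (0.645, -0.17) [0.045, 0.048, 0.056, 0.055]
15 right [0.096, 0.07, 0.048, 0.034, 0.038, 0.052, 0.078, 0.115, 0.171] left 0.076
  pick lean(.74,-.67) [0.156, 0.136, 0.117, 0.103, 0.093, 0.086, 0.14] other 0.012
  push (0.645, -0.06) [0.063, 0.093, 0.079, 0.096]
  push (0.645, -0.17) [0.042, 0.052, 0.057, 0.059]
20 right [0.09, 0.063, 0.042, 0.033, 0.041, 0.058, 0.084, 0.12, 0.174] left 0.083
  pick lean(.74,-.67) [0.17, 0.149, 0.13, 0.116, 0.105, 0.097, 0.147] other 0.023
  push (0.645, -0.06) [0.06, 0.102, 0.08, 0.101]
  push (0.645, -0.17) [0.038, 0.055, 0.055, 0.064]
25 right [0.085, 0.059, 0.039, 0.036, 0.047, 0.064, 0.09, 0.125, 0.177] left 0.091
  pick lean(.74,-.67) [0.182, 0.161, 0.142, 0.127, 0.116, 0.106, 0.153] other 0.008
  push (0.645, -0.06) [0.056, 0.111, 0.08, 0.107]
  push (0.645, -0.17) [0.032, 0.06, 0.052, 0.067]
```

```bash
R='x'; 
python3 -m jog '[[0,0,1,0,0,0,1],[0,0,1,0,0,0,1],[0,0,1,0,0,0,1],[0,0,1,0,0,0,1],[0,0,1,0,0,0,1]]' >/dev/null
python3 -m jog '[[0,0,1,0,0,0,1],[0,0,1,0,0,0,1],[0,0,1,0,0,0,1],[0,0,1,0,0,0,1],[0,0,1,0,0,0,1]]' >/dev/null
python3 -m jog '[[0,0,1,0,0,0,1],[0,0,1,0,0,0,1],[0,0,1,0,0,0,1],[0,0,1,0,0,0,1],[0,0,1,0,0,0,1]]' >/dev/null
python3 -m jog '[[0,0,1,0,0,0,1],[0,0,1,0,0,0,1],[0,0,1,0,0,0,1],[0,0,1,0,0,0,1],[0,0,1,0,0,0,1]]' >/dev/null
python3 -m jog '[[0,0,1,0,0,0,1],[0,0,1,0,0,0,1],[0,0,1,0,0,0,1],[0,0,1,0,0,0,1],[0,0,1,0,0,0,1]]' >/dev/null
python3 -m jog '[[0,0,1,0,0,0,1],[0,0,1,0,0,0,1],[0,0,1,0,0,0,1],[0,0,1,0,0,0,1],[0,0,1,0,0,0,1]]' >/dev/null
python3 -m jog '[[0,0,1,0,0,0,1],[0,0,1,0,0,0,1],[0,0,1,0,0,0,1],[0,0,1,0,0,0,1],[0,0,1,0,0,0,1]]' >/dev/null
python3 -m jog '[[0,0,1,0,0,0,1],[0,0,0,0,0,0,1]]'
python3 -c "
from h import *
plan((.557,.278,.25),48)
D=cam('wrist');print(-D['R'].T@D['t'],D['R'][2],proj(D,(.557,.28,.017)))"
```

```text
t: 6.82
tool_pos: [0.482, 0.5136, 0.3899]
tool_rot: [2.935, -1.115, -0.002]
contact_force: [0.4, -0.6, 0.6]
opening: 0.0852
grip_force: 0.0
t 6.825 tcp [0.482  0.5136 0.3899] close ang -131.6 z [-0.002 -0.001 -1.   ] open 0.08520383681367419 F [ 0.4 -0.6  0.6] grip 0.0
q [0.711 0.198 1.196 0.    1.75  3.008]
shift [7.09 4.2  4.67]
turn [0.03 0.01 0.08]
[0.54254823 0.45942566 0.53323088] [-0.23699988  0.20913607 -0.9487324 ] [417.15377919 -28.15653083]
```

```bash
python3 -m jog '[[0,0,0,1,0.8,0.6,1],[0,0,0,1,0.8,0.6,1],[0,0,0,1,0.8,0.6,1],[0,0,0,1,0.8,0.6,1],[0,0,0,0,0,0,1]]'
cat > cellfind.py <<'E'
from h import *
import sys
D=cam('wrist');u0=proj(D,(.557,.279,.017));im=D['img'];h=cv2.cvtColor(im,cv2.COLOR_RGB2HSV)
print('pred',u0)
br=((h[...,0]>8)&(h[...,0]<30)&(h[...,1]>110)).astype(np.uint8); dk=(im.max(2)<70).astype(np.uint8)
for nm,m in(('brass',br),('dark',dk),('both',cv2.morphologyEx(br|dk,cv2.MORPH_CLOSE,np.ones((5,5))))):
  for c in cv2.findContours(m,0,1)[0]:
    if cv2.contourArea(c)>60 and np.hypot(*(cv2.minAreaRect(c)[0]-u0))<110:
      r=cv2.minAreaRect(c);b=cv2.boxPoints(r);print(nm,np.round(r[0],1),np.round(r[1],1),round(r[2],1),[onz(D,p,.017)[:2].round(4).tolist() for p in [r[0],*b]])
save(D,sys.argv[1]);plan((.557,.279,.12),48)
E
python3 cellfind.py w1.png
```

```text
t: 7.5
tool_pos: [0.5082, 0.3596, 0.3167]
tool_rot: [2.932, -1.12, -0.004]
contact_force: [0.4, -0.2, 0.2]
opening: 0.0854
grip_force: 0.0
pred [340.97979947  72.59429495]
brass [340.   52.5] [26.  9.] 0.0 [[0.5743, 0.2656], [0.5806, 0.28], [0.5878, 0.2736], [0.5679, 0.2514], [0.5606, 0.2576]]
dark [354.5 156.1] [66.7 11.2] 19.1 [[0.4707, 0.3309], [0.504, 0.3574], [0.5109, 0.3452], [0.437, 0.3041], [0.4293, 0.3162]]
dark [338.6  76.1] [28.3 37.1] 2.7 [[0.5559, 0.2836], [0.5526, 0.31], [0.5819, 0.2813], [0.5591, 0.2579], [0.529, 0.2859]]
dark [251.7  31.5] [25.7 57.1] 56.0 [[0.6575, 0.3256], [0.677, 0.3556], [0.6642, 0.2929], [0.6382, 0.2958], [0.6504, 0.3597]]
both [364.2 168.3] [108.4  31.4] 29.2 [[0.4503, 0.3319], [0.5091, 0.3729], [0.5218, 0.336], [0.3901, 0.2899], [0.3735, 0.3275]]
both [338.9  71.5] [28.3 46.2] 2.7 [[0.5595, 0.2801], [0.5526, 0.31], [0.5889, 0.2745], [0.5662, 0.2513], [0.529, 0.2859]]
both [245.1  20.6] [34.6 53.3] 82.4 [[0.6702, 0.3232], [0.701, 0.3372], [0.6669, 0.2887], [0.6388, 0.309], [0.6737, 0.3589]]
t 7.55 tcp [0.5084 0.361  0.3181] close ang -131.75 z [-0.002 -0.    -1.   ] open 0.08551662349345761 F [-0.1 -0.1  0.4] grip 0.0
q [4.980e-01 1.400e-02 1.510e+00 1.000e-03 1.620e+00 2.798e+00]
shift [3.04 0.95 6.6 ]
turn [0.02 0.01 0.05]
```

View pics/w1.png

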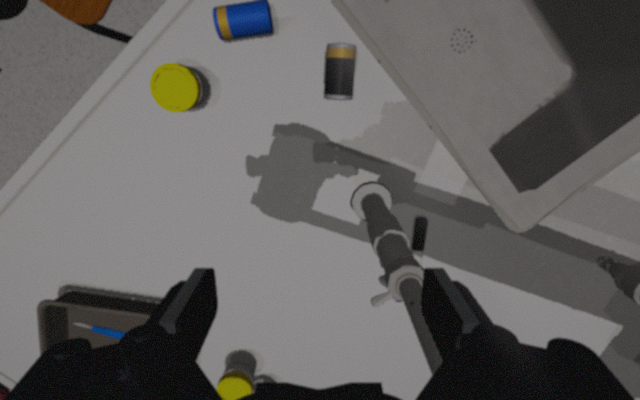

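```bash
python3 -m jog '[[0,-0.9,0,0.6,0.3,0,1],[0,-0.9,0,0.6,0.3,0,1],[0,-0.9,0,0.6,0.2,0.8,1],[0,-0.9,0,0.6,0,1,1],[0,0,0,0,0,0,1]]'
python3 - <<'E'
from h import *
D=cam('wrist');im=D['img'];h=cv2.cvtColor(im,cv2.COLOR_RGB2HSV)
print(proj(D,(.5595,.2801,.017)),-D['R'].T@D['t'])
save(D,'w2.png');plan((.5595,.2801,.1),48)
E
```

```text
t: 8.18
tool_pos: [0.5374, 0.303, 0.2543]
tool_rot: [-2.803, 1.071, 0.452]
contact_force: [0.1, 0.0, -0.1]
opening: 0.0856
grip_force: 0.0
[319.62057508  54.69271523] [0.62809071 0.2220507  0.36523787]
t 8.225 tcp [0.5377 0.304  0.2569] close ang -131.7 z [-0.233  0.205 -0.951] open 0.0853392982720425 F [0.2 1.  0.2] grip 0.0
q [0.274 0.107 1.535 0.265 1.671 2.577]
shift [2.64 0.1  4.64]
turn [0.03 3.61 0.06]
```

View pics/w2.png

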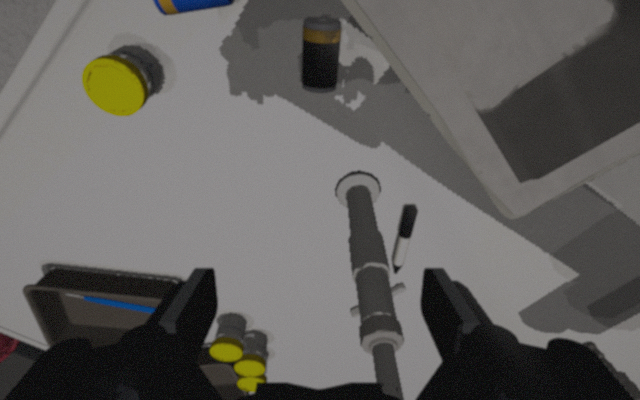

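```bash
python3 -m jog '[[0,0,0,0.6,0.02,0.6,1],[0,0,0,0.6,0.02,0.8,1],[0,0,0,0.6,0.02,1,1],[0,0,0,0.6,0.02,1,1],[0,0,0,0.5,0.02,1,1]]' >/dev/null
python3 -m jog '[[0,0,0,0,0,1,1],[0,0,0,0,0,0,1],[0,0,0,0,0,0,1]]'
python3 - <<'E'
from h import *
plan((.5568,.2825,.006),48)
E
```

```text
t: 9.22
tool_pos: [0.5614, 0.2802, 0.0786]
tool_rot: [-2.801, 1.065, 0.44]
contact_force: [-0.1, 0.0, 0.4]
opening: 0.0855
grip_force: 0.0
t 9.225 tcp [0.5614 0.2802 0.0786] close ang -131.67 z [-0.228  0.206 -0.952] open 0.08550657397846903 F [-0.1  0.   0.4] grip 0.0
q [0.23  0.288 1.639 0.259 1.403 2.46 ]
shift [0.58 0.05 2.35]
turn [-0.02  3.58  0.07]
```

```bash
python3 -m jog '[[0,0,0.03,0.2,0.02,0.6,1],[0,0,0.03,0.2,0.02,0.6,1],[0,0,0,0.18,0.02,0.6,1],[0,0,0,0,0,0.55,1],[0,0,0,0,0,0,1]]'
python3 - <<'E'
from h import *
plan((.5568,.2825,.006),48)
D=cam('wrist');save(D,'w3.png')
E
```

```text
t: 9.85
tool_pos: [0.5532, 0.2816, 0.0021]
tool_rot: [-2.8, 1.076, 0.45]
contact_force: [-0.3, 0.3, 0.8]
opening: 0.0856
grip_force: 0.0
t 9.85 tcp [0.5532 0.2816 0.0021] close ang -131.98 z [-0.235  0.205 -0.95 ] open 0.08564463367806747 F [-0.3  0.3  0.8] grip 0.0
q [0.235 0.378 1.673 0.267 1.289 2.439]
shift [ 0.02 -0.1  -0.14]
turn [ 0.06  3.63 -0.01]
```

View pics/w3.png

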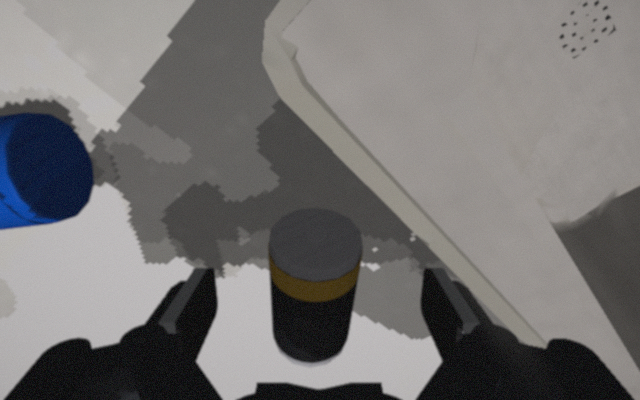

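```bash
python3 -m jog '[[0,0,0,0,0,-0.15,1],[0,0,0,0,0,0,0],[0,0,0,0,0,0,-0.3],[0,0,0,0,0,0,-0.6],[0,0,0,0,0,0,-1]]' 40
python3 -m jog '[[0,0,0,0,0,0,-1],[0,0,0,0,0,0,-1],[0,0,0,0,0,0,-1],[0,0,0,0,0,0,-1]]'
python3 -m jog '[[0,0,0,0,0,-0.5,-1],[0,0,0,0,0,-1,-1],[0,0,0,0,0,-1,-1],[0,0,0,0,0,-1,-1],[0,0,0,0,0,0,-1]]'
python3 - <<'E'
from h import *
plan((.645,-.09,.2),0)
D=cam('wrist');save(D,'w4.png')
D=cam('side');save(D,'s4.png')
E
```

```text
t: 10.52
tool_pos: [0.5566, 0.2808, 0.0094]
tool_rot: [-2.799, 1.075, 0.443]
contact_force: [0.3, -0.2, 2.7]
opening: 0.0324
grip_force: 39.5
t: 11.02
tool_pos: [0.5566, 0.2809, 0.0094]
tool_rot: [-2.799, 1.075, 0.443]
contact_force: [-0.9, -1.3, 4.9]
opening: 0.0328
grip_force: 39.7
t: 11.65
tool_pos: [0.5827, 0.2591, 0.1116]
tool_rot: [-2.797, 1.075, 0.436]
contact_force: [-0.2, 0.4, -1.3]
opening: 0.0325
grip_force: 39.6
t 11.65 tcp [0.5827 0.2591 0.1116] close ang -132.06 z [-0.225  0.207 -0.952] open 0.03249679451989088 F [-0.2  0.4 -1.3] grip 39.62439715862274
q [0.192 0.278 1.59  0.25  1.465 2.446]
shift [ 7.98  7.24 -5.68]
turn [1.46 3.36 9.51]
```

```bash
python3 -m jog '[[0,0,0,-0.31,0,-0.95,-1],[0,0,0,-0.31,0,-0.95,-1],[0,0,0,-0.31,0,-0.95,-1],[0,0,0,-0.31,0,-0.95,-1],[0,0,0,-0.31,0,-0.95,-1]]' >/dev/null
python3 -m jog '[[-0.31,0,-0.95,0,0,0,-1],[-0.31,0,-0.95,0,0,0,-1],[-0.31,0,-0.95,0,0,0,-1],[-0.31,0,-0.95,0,0,0,-1],[-0.31,0,-0.95,0,0,0,-1]]' >/dev/null
python3 -m jog '[[-0.31,0,-0.95,0,0,0,-1],[-0.31,0,-0.95,0,0,0,-1],[-0.31,0,-0.95,0,0,0,-1],[-0.31,0,-0.95,0,0,0,-1],[-0.31,0,-0.95,0,0,0,-1]]' >/dev/null
python3 -m jog '[[-0.31,0,-0.95,0,0,0,-1],[-0.31,0,-0.95,0,0,0,-1],[-0.31,0,-0.95,0,0,0,-1],[-0.31,0,-0.95,0,0,0,-1],[-0.31,0,-0.95,0,0,0,-1]]' >/dev/null
python3 -m jog '[[-0.31,0,-0.95,0,0,0,-1],[-0.31,0,-0.95,0,0,0,-1],[-0.31,0,-0.95,0,0,0,-1],[-0.31,0,-0.95,0,0,0,-1],[-0.31,0,-0.95,0,0,0,-1]]' >/dev/null
python3 -m jog '[[-0.31,0,-0.95,0,0,0,-1],[-0.31,0,-0.95,0,0,0,-1],[-0.31,0,-0.95,0,0,0,-1],[-0.31,0,-0.95,0,0,0,-1],[-0.31,0,-0.95,0,0,0,-1]]' >/dev/null
python3 -m jog '[[-0.31,0,-0.95,0,0,0,-1],[-0.124,0,-0.38,0,0,0,-1],[0,0,0,0,0,0,-1]]'
python3 - <<'E'
from h import *
plan((.645,-.09,.25),0)
R=Rn.from_rotvec([-2.799,1.075,.443]);print('cell in tool',R.inv().apply(np.array([.5595,.2801,.017])-[.5566,.2808,.0094]).round(4))
# edges in initial top view
import pickle
D=pickle.load(open('d0.pkl','rb'));T=D['top'];
for nm,uv,z in(('board',(367.5,143.75),.101),('board',(367.5,185.5),.101),('groove',(382,166.75),.045)): print(nm,onz(T,uv,z).round(4))
E
```

```text
t: 15.88
tool_pos: [0.5798, 0.2595, 0.2572]
tool_rot: [2.052, 2.049, -0.332]
contact_force: [0.7, 0.7, -1.1]
opening: 0.0326
grip_force: 39.7
t 15.875 tcp [0.5798 0.2595 0.2572] close ang -0.12 z [-0.003 -0.313 -0.95 ] open 0.03260424047517895 F [ 0.7  0.7 -1.1] grip 39.670520424842834
q [ 0.429  0.165  1.472 -0.288  1.64   0.43 ]
shift [-10.99   2.2    3.87]
turn [-0.03  3.65 -0.02]
cell in tool [ 0.0002 -0.0014 -0.008 ]
board [ 0.6856 -0.0532  0.101 ]
board [ 0.5639 -0.0491  0.101 ]
groove [ 0.6328 -0.0989  0.045 ]
```

```bash
python3 -m jog '[[0,0,0,-0.98,0.18,0.32,-1],[0,0,0,-0.98,0.18,0.32,-1],[0,0,0,-0.98,0.18,0.32,-1],[0,0,0,-0.98,0.18,0.32,-1],[0,0,0,-0.98,0.18,0.32,-1]]' >/dev/null
python3 -m jog '[[0,0,0,-0.98,0.18,0.32,-1],[0,0,0,-0.98,0.18,0.32,-1],[0,0,0,-0.98,0.18,0.32,-1],[0,0,0,-0.98,0.18,0.32,-1],[0,0,0,-0.98,0.18,0.32,-1]]' >/dev/null
python3 -m jog '[[0,0,0,0,0,0,-1],[0,0,0,0,0,0,-1]]'
python3 - <<'E'
from h import *
import pickle
plan((.635,-.09,.2),0)
D=cam('wrist');save(D,'w5.png');pickle.dump(D,open('d5.pkl','wb'))
E
```

```text
t: 17.38
tool_pos: [0.6338, -0.0495, 0.2587]
tool_rot: [2.053, 2.049, -0.329]
contact_force: [-0.1, -0.2, -1.3]
opening: 0.0326
grip_force: 39.6
t 17.375 tcp [ 0.6338 -0.0495  0.2587] close ang -0.14 z [-0.002 -0.311 -0.95 ] open 0.03261040003904192 F [-0.1 -0.2 -1.3] grip 39.6404242515564
q [-0.058  0.069  1.573 -0.317  1.486 -0.031]
shift [-0.67  0.04  2.28]
turn [-0.01  3.63 -0.03]
```

View pics/w5.png

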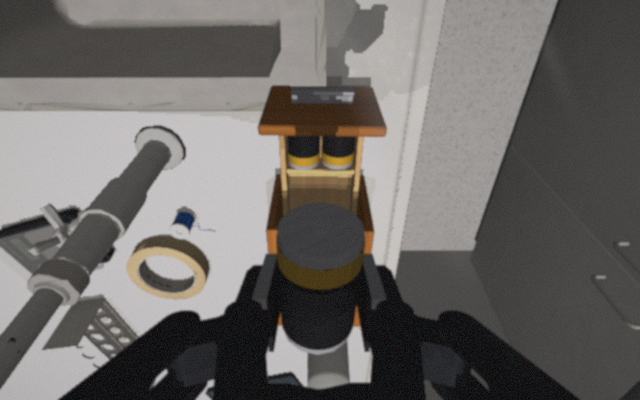

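Run:
```python
from h import *
import pickle
W=pickle.load(open('d5.pkl','rb'));T=pickle.load(open('d0.pkl','rb'))['top']
def brass(d,x0,x1,y0,y1,s):
    im=d['img'][y0:y1,x0:x1];h=cv2.cvtColor(im,cv2.COLOR_RGB2HSV);m=((h[...,0]>12)&(h[...,0]<28)&(h[...,1]>s)&(h[...,2]>60)).astype(np.uint8)
    n,l,st,c=cv2.connectedComponentsWithStats(m)
    return [(c[i]+[x0,y0],st[i,:5]) for i in range(1,n) if st[i,4]>15]
for a in brass(W,284,360,140,172,170): print('W',a,onz(W,a[0],.046).round(4))
for a in brass(T,375,398,155,180,150): print('T',a,onz(T,a[0],.048).round(4))
for nm,uv,z in(('boardtopL',(262,133),.101),('boardtopR',(385,133),.101),('boardbot',(270,88),.003),('bb',(378,88),.003),('handle',(322,95),.057)): print(nm,onz(W,uv,z).round(4))
h=cv2.cvtColor(W['img'],cv2.COLOR_RGB2HSV);m=(((h[...,0]<12)|(h[...,0]>175))&(h[...,1]>130)).astype(np.uint8);m[:80]=0;m[136:]=0
for r in(95,105,115,125,131):
    c=np.where(m[r,200:450])[0]+200;print(r,c.min() if len(c) else 0,c.max() if len(c) else 0)
# dark cell tops: columns
g=W['img'][140:152,280:365].max(2).mean(0).round().astype(int);print(g.tolist())
```

```text
W (array([337.41346154, 159.44711538]), array([ 39,  13,  31,  12, 208], dtype=int32)) [ 0.6527 -0.1159  0.046 ]
W (array([303.47804878, 160.08292683]), array([  4,  14,  32,  12, 205], dtype=int32)) [ 0.6174 -0.1166  0.046 ]
boardtopL [ 0.5867 -0.0589  0.101 ]
boardtopR [ 0.688  -0.0592  0.101 ]
boardbot [ 0.5829 -0.0555  0.003 ]
bb [ 0.695  -0.0558  0.003 ]
handle [ 0.6364 -0.0432  0.057 ]
95 272 288
105 269 338
115 264 333
125 294 364
131 302 329
[179, 184, 184, 177, 150, 110, 73, 58, 43, 29, 25, 30, 29, 29, 30, 31, 31, 31, 31, 31, 33, 33, 36, 36, 36, 36, 33, 35, 35, 35, 32, 34, 32, 32, 31, 29, 28, 26, 41, 93, 133, 126, 85, 43, 27, 29, 30, 28, 31, 33, 34, 32, 33, 36, 34, 36, 37, 38, 40, 40, 39, 39, 36, 34, 35, 34, 34, 32, 32, 32, 31, 31, 29, 33, 47, 64, 98, 148, 185, 198, 199, 194, 186, 189, 194]
```

```bash
python3 - <<'E'
from h import *
from kin import *
import pickle
plan((.6355,-.1065,.11),0)
W=pickle.load(open('d5.pkl','rb'));T=pickle.load(open('d0.pkl','rb'))['top']
print(tri(W,(320.4,159.8),T,(388.9,166.9)))
print(clear(np.array([.6355,-.1065,.054])+.28*np.array([.002,.311,.95]),F))
E
python3 -m jog '[[0,0,0,-0.6,0.01,0.8,-1],[0,0,0,-0.5,0.01,1,-1],[0,0,0,0.1,0.01,1,-1],[0,0,0,0.1,0.01,1,-1],[0,0,0,0,0.01,0,-1]]'
python3 - <<'E'
from h import *
plan((.6355,-.1065,.11),0)
E
```

```text
t 17.425 tcp [ 0.6338 -0.0491  0.2588] close ang -0.09 z [-0.001 -0.312 -0.95 ] open 0.032626860457335864 F [ 0.7 -0.5 -2.3] grip 39.6415776014328
q [-0.057  0.069  1.573 -0.318  1.486 -0.031]
shift [-0.27  0.06  5.31]
turn [-0.01  3.63 -0.02]
(array([ 0.63451397, -0.120446  ,  0.03811264]), np.float64(0.0013180707828645635))
[0.154, 0.138, 0.122, 0.103, 0.088, 0.076, 0.074, 0.096, 0.154]
t: 18.05
tool_pos: [0.6332, -0.11, 0.1557]
tool_rot: [2.054, 2.053, -0.334]
contact_force: [0.5, -0.2, -1.3]
opening: 0.0324
grip_force: 39.7
t 18.05 tcp [ 0.6332 -0.11    0.1557] close ang -0.08 z [-0.007 -0.311 -0.95 ] open 0.03243251448425668 F [ 0.5 -0.2 -1.3] grip 39.69520032405853
q [-0.153  0.145  1.666 -0.325  1.301 -0.07 ]
shift [0.59 0.09 1.41]
turn [-0.08  3.62 -0.  ]
```

```bash
python3 -m jog '[[0,0,0,0.3,0.04,0.7,-1],[0,0,0,0.3,0.04,0.7,-1],[0,0,0,0.2,0,0.5,-1],[0,0,0,0.2,0,0.5,-1],[0,0,0,0,0,0,-1]]'
python3 - <<'E'
from h import *
plan((.6355,-.1065,.056),0)
E
```

```text
t: 18.68
tool_pos: [0.6365, -0.1048, 0.0792]
tool_rot: [2.053, 2.051, -0.332]
contact_force: [0.9, -1.4, -2.0]
opening: 0.0328
grip_force: 39.7
t 18.675 tcp [ 0.6365 -0.1048  0.0792] close ang -0.1 z [-0.004 -0.312 -0.95 ] open 0.03281496726226722 F [ 0.9 -1.4 -2. ] grip 39.73128139972687
q [-0.144  0.233  1.704 -0.34   1.182 -0.017]
shift [ 0.19 -0.03  0.75]
turn [-0.05  3.63 -0.01]
```

Check alignment from the wrist numerically, then lower slowly.

```bash
python3 -m jog '[[0,0,0,0.1,-0.03,0.25,-1],[0,0,0,0.06,0,0.2,-1],[0,0,0,0.04,0,0.1,-1],[0,0,0,0,0,0,-1]]'
python3 - <<'E'
from h import *
plan((.6355,-.1065,.0544),0)
E
python3 -m jog '[[0,0,0,0.03,0,0.08,-1],[0,0,0,0.02,0,0.05,-1],[0,0,0,0,0,0,-1]]'
```

```text
t: 19.18
tool_pos: [0.6367, -0.1046, 0.0638]
tool_rot: [2.052, 2.048, -0.329]
contact_force: [0.4, 0.4, -0.7]
opening: 0.0326
grip_force: 39.7
t 19.175 tcp [ 0.6367 -0.1046  0.0638] close ang -0.11 z [-0.001 -0.312 -0.95 ] open 0.03262219992467057 F [ 0.4  0.4 -0.7] grip 39.73054111003876
q [-0.144  0.251  1.712 -0.345  1.155 -0.005]
shift [ 0.04 -0.04  0.32]
turn [-0.01  3.64 -0.02]
t: 19.55
tool_pos: [0.6367, -0.1043, 0.0596]
tool_rot: [2.052, 2.049, -0.329]
contact_force: [0.0, -0.5, -1.4]
opening: 0.0326
grip_force: 39.7
```

```bash
python3 -m jog '[[0,0,0,0.0,-0.03,0.08,-1],[0,0,0,0,0,0,-1]]'
python3 -m jog '[[0,0,0,0.0,0,0.06,-1],[0,0,0,0,0,0,-1]]'
python3 -m jog '[[0,0,0,0.0,0,0.04,-1],[0,0,0,0,0,0,-1]]'
```

```text
t: 19.8
tool_pos: [0.6357, -0.1051, 0.0572]
tool_rot: [2.052, 2.049, -0.329]
contact_force: [-0.3, -0.0, -1.2]
opening: 0.0326
grip_force: 39.7
t: 20.05
tool_pos: [0.6358, -0.1057, 0.0556]
tool_rot: [2.052, 2.048, -0.329]
contact_force: [0.3, -0.0, -0.4]
opening: 0.0322
grip_force: 39.7
t: 20.3
tool_pos: [0.6361, -0.106, 0.0548]
tool_rot: [2.052, 2.048, -0.328]
contact_force: [0.0, 0.2, -1.0]
opening: 0.032
grip_force: 39.9
```

```bash
python3 -m jog '[[0,0,0,0.0,0,0.05,-1],[0,0,0,0,0,0,-1]]'
python3 -m jog '[[0,0,0,0.0,0,0.04,-1],[0,0,0,0,0,0,-1]]'
```

```text
t: 20.55
tool_pos: [0.6368, -0.1067, 0.0547]
tool_rot: [2.051, 2.047, -0.328]
contact_force: [-1.4, 0.7, 4.9]
opening: 0.0325
grip_force: 40.3
t: 20.8
tool_pos: [0.6374, -0.1074, 0.0548]
tool_rot: [2.05, 2.046, -0.327]
contact_force: [-2.3, 0.4, 8.6]
opening: 0.0326
grip_force: 40.8
```

```bash
python3 -m jog '[[0,0,0,0.0,0,-0.06,-1],[0,0,0,0,0,0,-0.2],[0,0,0,0,0,0,-0.12],[0,0,0,0,0,0,-0.04],[0,0,0,0,0,0,0.04]]' 20
python3 -m jog '[[0,0,0,0,0,0,0.12],[0,0,0,0,0,0,0.2],[0,0,0,0,0,0,0.25],[0,0,0,0,0,0,0.25]]'
python3 - <<'E'
from h import *
plan((.6355,-.105,.15),0)
E
```

```text
t: 21.42
tool_pos: [0.6358, -0.1062, 0.0535]
tool_rot: [2.052, 2.049, -0.329]
contact_force: [0.6, 0.7, 0.0]
opening: 0.0444
grip_force: 0.0
t: 21.92
tool_pos: [0.6359, -0.1063, 0.0538]
tool_rot: [2.052, 2.048, -0.329]
contact_force: [0.0, 0.5, -0.7]
opening: 0.0531
grip_force: 0.0
t 21.925 tcp [ 0.6359 -0.1063  0.0538] close ang -0.1 z [-0.001 -0.312 -0.95 ] open 0.05311523136778921 F [ 0.   0.5 -0.7] grip 0.0
q [-0.147  0.262  1.718 -0.347  1.138 -0.002]
shift [-0.96 -0.01 -3.06]
turn [-0.    3.64 -0.02]
```

```bash
python3 -m jog '[[0,0,0,-0.06,0,-0.2,0.25],[0,0,0,-0.12,0,-0.4,0.25],[0,0,0,-0.31,0,-0.95,0.25],[0,0,0,-0.31,0,-0.95,0.25],[0,0,0,-0.31,0,-0.95,0.25]]'
python3 -m jog '[[0,0,0,-0.31,0,-0.95,0],[0,0,0,-0.31,0,-0.95,-0.5],[0,0,0,-0.31,0,-0.95,-1],[0,0,0,0,0,0,-1],[0,0,0,0,0,0,-1]]'
python3 - <<'E'
from h import *
import pickle
plan((.6355,-.0,.2),0)
D=cam('wrist');save(D,'w6.png');pickle.dump(D,open('d6.pkl','wb'));T=cam('top');S=cam('side')
a=D['img'][60:260,200:440];a=cv2.resize(a,(480,400));b=cv2.resize(S['img'][195:255,330:420],(300,200),interpolation=2);c=cv2.resize(T['img'][130:200,350:455],(300,200),interpolation=2)
cv2.imwrite('pics/p6.png',np.hstack([a,np.vstack([b,c])])[:,:,::-1])
E
```

```text
t: 22.55
tool_pos: [0.6362, -0.1056, 0.1649]
tool_rot: [2.051, 2.047, -0.327]
contact_force: [0.4, -0.1, -0.5]
opening: 0.0537
grip_force: 0.0
t: 23.18
tool_pos: [0.6356, -0.1053, 0.2518]
tool_rot: [2.052, 2.049, -0.329]
contact_force: [-0.6, 0.4, -0.9]
opening: -0.0001
grip_force: 0.0
t 23.175 tcp [ 0.6356 -0.1053  0.2518] close ang -0.1 z [-0.001 -0.312 -0.95 ] open -8.199178986812943e-05 F [-0.6  0.4 -0.9] grip 0.0
q [-0.145  0.075  1.578 -0.316  1.448 -0.111]
shift [ 3.87 -0.01  0.55]
turn [-0.01  3.63 -0.02]
```

View pics/p6.png

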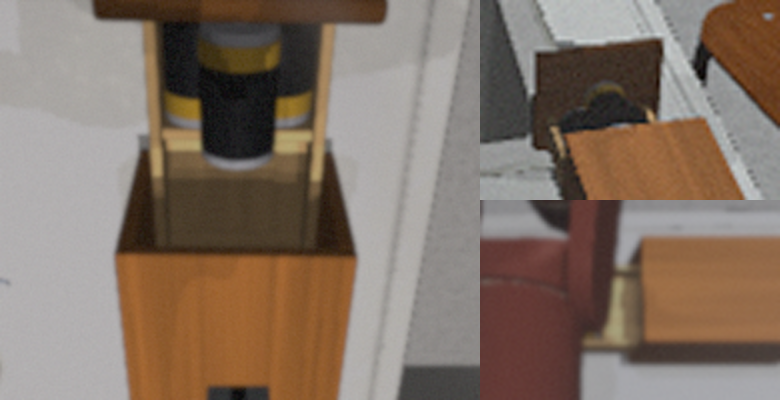

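The pyramid stands: cell_c lies over the two cells, along the groove. I next check forearm clearance for the push.

Run:
```python
from kin import *
for th in(18,30,40,50):
  s,c=.28*np.sin(np.radians(th)),.28*np.cos(np.radians(th))
  for y in(-.05,-.1,-.15): print(th,y,[min(clear(np.array([.637+a*s,y+b*s,.08+c]),F)) for a,b in((0,1),(.5,.866),(.7,.7))])
```

```text
18 -0.05 [0.108, 0.112, 0.109]
18 -0.1 [0.087, 0.092, 0.089]
18 -0.15 [0.066, 0.074, 0.075]
30 -0.05 [0.13, 0.128, 0.12]
30 -0.1 [0.102, 0.106, 0.101]
30 -0.15 [0.079, 0.087, 0.082]
40 -0.05 [0.146, 0.139, 0.126]
40 -0.1 [0.118, 0.115, 0.105]
40 -0.15 [0.089, 0.094, 0.087]
50 -0.05 [0.157, 0.147, 0.13]
50 -0.1 [0.128, 0.123, 0.108]
50 -0.15 [0.101, 0.099, 0.087]
```

```bash
python3 -m jog '[[0,0,0,0.9,0,-0.3,-1],[0,0,0,0.9,0,-0.3,-1],[0,0,0,0.9,0,-0.3,-1],[0,0,0,0.9,0,-0.3,-1],[0,0,0,0.5,0,-0.2,-1]]'
python3 -m jog '[[0,-1,0,0,0,0,-1],[0,-1,0,0,0,0,-1],[0,-1,0,0,0,0,-1],[0,0,0,0,0,0,-1]]'
python3 - <<'E'
from h import *
plan((.637,-.01,.085),0)
E
```

```text
t: 23.95
tool_pos: [0.6357, 0.0257, 0.2525]
tool_rot: [2.051, 2.051, -0.331]
contact_force: [0.3, 0.3, 0.9]
opening: -0.0003
grip_force: 0.0
t: 24.45
tool_pos: [0.6356, 0.0253, 0.252]
tool_rot: [1.893, 1.894, -0.568]
contact_force: [0.0, 0.1, 0.3]
opening: 0.0
grip_force: 0.0
t 24.45 tcp [0.6356 0.0253 0.252 ] close ang -0.02 z [-0.003 -0.547 -0.837] open 1.4162744483248147e-05 F [0.  0.1 0.3] grip 0.0
q [ 0.161  0.151  1.549 -0.57   1.553  0.203]
shift [2.06 0.07 5.3 ]
turn [-0.04  6.63  0.01]
```

```bash
python3 -m jog '[[0,0,0,0.4,0,0.95,-1],[0,0,0,0.4,0.02,0.95,-1],[0,0,0,0.4,0.02,0.95,-1],[0,0,0,0.4,0.02,0.95,-1],[0,0,0,0.4,0.02,0.95,-1]]'
python3 -m jog '[[0,0,0,0,0,0.4,-1],[0,0,0,0,0,0,-1]]'
python3 - <<'E'
from h import *
plan((.637,-.04,.082),0)
E
```

```text
t: 25.08
tool_pos: [0.6387, -0.0042, 0.1013]
tool_rot: [1.896, 1.89, -0.563]
contact_force: [-1.1, 0.1, -0.0]
opening: 0.0002
grip_force: 0.0
t: 25.32
tool_pos: [0.6383, -0.0108, 0.0917]
tool_rot: [1.896, 1.89, -0.566]
contact_force: [-0.2, -0.7, -0.5]
opening: -0.0001
grip_force: 0.0
t 25.325 tcp [ 0.6383 -0.0108  0.0917] close ang -0.18 z [-0.003 -0.547 -0.837] open -0.00011549287040754665 F [-0.2 -0.7 -0.5] grip 0.0
q [ 0.105  0.292  1.669 -0.599  1.305  0.307]
shift [-0.64 -0.04  0.8 ]
turn [-0.02  6.64 -0.03]
```

```bash
python3 -m jog '[[0,0,0,-0.16,0,0.2,-1],[0,0,0,-0.16,0,0.2,-1],[0,0,0,-0.16,0,0.2,-1],[0,0,0,-0.16,0,0.15,-1],[0,0,0,0,0,0,-1]]'
python3 -m jog '[[0,0,0,-0.05,0,0.033,-1],[0,0,0,-0.1,0,0.065,-1],[0,0,0,-0.1,0,0.065,-1],[0,0,0,-0.1,0,0.065,-1],[0,0,0,-0.1,0,0.065,-1]]'
```

```text
t: 25.95
tool_pos: [0.6383, -0.0387, 0.0834]
tool_rot: [1.895, 1.89, -0.565]
contact_force: [1.2, 0.2, -0.4]
opening: -0.0005
grip_force: 0.0
t: 26.58
tool_pos: [0.6384, -0.0544, 0.0836]
tool_rot: [1.894, 1.891, -0.564]
contact_force: [-0.6, 1.3, -0.1]
opening: -0.0
grip_force: 0.8
```

```bash
for i in 1; do
python3 -m jog '[[0,0,0,-0.12,0,0.078,-1],[0,0,0,-0.12,0,0.078,-1],[0,0,0,-0.12,0,0.078,-1],[0,0,0,-0.12,0,0.078,-1],[0,0,0,-0.12,0,0.078,-1]]'
python3 -m jog '[[0,0,0,-0.12,0,0.078,-1],[0,0,0,-0.12,0,0.078,-1],[0,0,0,-0.12,0,0.078,-1],[0,0,0,-0.12,0,0.078,-1],[0,0,0,-0.12,0,0.078,-1]]'; done
python3 - <<'E'
from h import *
plan((.637,-.15,.082),0)
T=cam('top');S=cam('side');cv2.imwrite('pics/x.png',S['img'])
E
```

```text
t: 27.2
tool_pos: [0.6382, -0.0761, 0.0835]
tool_rot: [1.894, 1.891, -0.565]
contact_force: [-0.6, 1.6, 0.4]
opening: 0.0001
grip_force: 0.8
t: 27.82
tool_pos: [0.6383, -0.0975, 0.0836]
tool_rot: [1.894, 1.891, -0.565]
contact_force: [-1.9, 1.9, -0.8]
opening: 0.0003
grip_force: 0.8
t 27.825 tcp [ 0.6383 -0.0975  0.0836] close ang -0.1 z [-0.001 -0.547 -0.837] open 0.0003213385225110868 F [-1.9  1.9 -0.8] grip 0.8196023886557668
q [-0.029  0.274  1.707 -0.623  1.216  0.212]
shift [-1.43 -0.04  1.  ]
turn [-0.01  6.64 -0.02]
```

```bash
python3 -m jog '[[0,0,0,-0.12,0,0.078,-1],[0,0,0,-0.12,0,0.078,-1],[0,0,0,-0.12,0,0.078,-1],[0,0,0,-0.12,0,0.078,-1],[0,0,0,-0.12,0,0.078,-1]]'
python3 -m jog '[[0,0,0,-0.12,0,0.078,-1],[0,0,0,-0.12,0,0.078,-1],[0,0,0,-0.1,0,0.065,-1],[0,0,0,-0.08,0,0.05,-1],[0,0,0,-0.06,0,0.04,-1]]'
python3 -m jog '[[0,0,0,-0.06,0,0.04,-1],[0,0,0,-0.06,0,0.04,-1],[0,0,0,-0.06,0,0.04,-1],[0,0,0,-0.06,0,0.04,-1]]'
```

```text
t: 28.55
tool_pos: [0.6384, -0.1191, 0.0839]
tool_rot: [1.894, 1.891, -0.565]
contact_force: [-0.6, 0.8, 1.1]
opening: 0.0
grip_force: 0.8
t: 29.18
tool_pos: [0.6382, -0.136, 0.0837]
tool_rot: [1.894, 1.891, -0.565]
contact_force: [-1.9, 0.9, 1.3]
opening: -0.0002
grip_force: 0.8
t: 29.68
tool_pos: [0.6382, -0.1446, 0.0837]
tool_rot: [1.894, 1.891, -0.565]
contact_force: [-0.6, 1.7, 1.0]
opening: 0.0001
grip_force: 1.2
```

```bash
python3 -m jog '[[0,0,0,-0.06,0,0.04,-1],[0,0,0,-0.06,0,0.04,-1],[0,0,0,-0.06,0,0.04,-1]]'
python3 -m jog '[[0,0,0,-0.05,0,0.033,-1],[0,0,0,-0.05,0,0.033,-1],[0,0,0,0,0,0,-1]]'
```

```text
t: 30.05
tool_pos: [0.6383, -0.1454, 0.0836]
tool_rot: [1.901, 1.896, -0.555]
contact_force: [-8.4, 32.4, 11.9]
opening: 0.0
grip_force: 15.9
t: 30.42
tool_pos: [0.6384, -0.1455, 0.0836]
tool_rot: [1.903, 1.899, -0.551]
contact_force: [-11.1, 39.6, 15.9]
opening: 0.0002
grip_force: 19.8
```

```bash
python3 -m jog '[[0,0,0,-0.05,0,0.033,-1],[0,0,0,-0.05,0,0.033,-1],[0,0,0,0,0,0,-1]]'
```

```text
t: 30.8
tool_pos: [0.6384, -0.1457, 0.0836]
tool_rot: [1.907, 1.902, -0.546]
contact_force: [-14.0, 52.9, 20.3]
opening: 0.0004
grip_force: 26.7
```

```bash
python3 -m jog '[[0,0,0,0.1,0,-0.065,-1],[0,0,0,0.15,0,-0.1,-1],[0,0,0,0.4,0,-0.26,-1],[0,0,0,0.8,0,-0.5,-1],[0,0,0,0.8,0,-0.5,-1]]'
python3 -m jog '[[0,0,0,0.8,0,-0.5,-1],[0,0,0,0.8,0,-0.5,-1],[0,0,0,0.4,0,-0.9,-1],[0,0,0,0,0,-1,-1],[0,0,0,0,0,0,-1]]'
python3 - <<'E'
from h import *
import pickle
plan((.637,0,.2),0)
W=cam('wrist');save(W,'w7.png');S=cam('side');T=cam('top');pickle.dump((W,S,T),open('d7.pkl','wb'))
print('home board outer top edge predicted px (y=-.158)',proj(W,(.637,-.158,.101)),proj(T,(.637,-.158,.101)),'open',proj(T,(.637,-.058,.101)))
def m(d):
    h=cv2.cvtColor(d['img'],cv2.COLOR_RGB2HSV);return (((h[...,0]<15)|(h[...,0]>175))&(h[...,1]>120)).astype(np.uint8)
k=m(T);print('top row hue-mask cols rows150-180',[(r,np.where(k[r,340:480])[0].min()+340,np.where(k[r,340:480])[0].max()+340) for r in(150,160,170,178)])
T0=pickle.load(open('d0.pkl','rb'))
k=m(T0['top']);print('before',[(r,np.where(k[r,340:480])[0].min()+340) for r in(150,160,170,178)])
S0=T0['side'];d=cv2.absdiff(S['img'],S0['img']).max(2);
for nm,(x,y) in dict(tape=(300,320),spool=(311,288),jar=(336,147)).items(): print(nm,d[y-22:y+22,x-28:x+28].mean())
E
```

```text
t: 31.42
tool_pos: [0.6386, -0.0782, 0.0826]
tool_rot: [1.894, 1.889, -0.565]
contact_force: [-0.7, -0.3, 0.4]
opening: -0.0004
grip_force: 0.0
t: 32.05
tool_pos: [0.6407, 0.0202, 0.1251]
tool_rot: [1.892, 1.889, -0.558]
contact_force: [0.3, -0.0, 0.2]
opening: 0.0002
grip_force: 0.0
t 32.05 tcp [0.6407 0.0202 0.1251] close ang -0.01 z [ 0.004 -0.547 -0.837] open 0.00021678771793458957 F [ 0.3 -0.   0.2] grip 0.0
q [ 0.152  0.269  1.635 -0.586  1.37   0.313]
shift [-1.93 -0.11 -1.72]
turn [ 0.06  6.64 -0.02]
home board outer top edge predicted px (y=-.158) [315.01450185 339.02176667] [405.34168268 159.59696656] open [369.79599462 160.18164834]
top row hue-mask cols rows150-180 [(150, np.int64(404), np.int64(461)), (160, np.int64(404), np.int64(461)), (170, np.int64(405), np.int64(462)), (178, np.int64(405), np.int64(461))]
before [(150, np.int64(368)), (160, np.int64(368)), (170, np.int64(368)), (178, np.int64(409))]
tape 6.43060064935065
spool 6.7808441558441555
jar 52.019074675324674
```

Run:
```python
from h import *
import pickle
from station import finish_job
T=pickle.load(open('d7.pkl','rb'))[2];T0=pickle.load(open('d0.pkl','rb'))['top']
for d in(T0,T):
    h=cv2.cvtColor(d['img'],cv2.COLOR_RGB2HSV);m=((h[...,0]>24)&(h[...,0]<35)&(h[...,1]>180)).astype(np.uint8)
    print(cv2.connectedComponentsWithStats(m)[3].round(1).tolist())
print(finish_job())
```

```text
[[319.9, 199.4], [154.0, 35.0], [143.0, 38.0], [203.5, 157.8], [108.6, 273.9], [105.6, 292.8]]
[[320.1, 199.3], [147.5, 37.5], [203.5, 157.8], [108.4, 273.7], [95.7, 301.6]]
the job is handed in; nothing more can be done
None
```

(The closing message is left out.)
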